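Gauge a pipe collar on the stepped cone and file it by colour

TASK

Slide the chrome pipe collar that lies on the white spot of the rubber mat down over the tapered sizing gauge until it stops, and press it home, level, with a steady push of about 10 N (never more than 20 N) for a good second. See which coloured band of the gauge it came to rest around, then lift it off and lay it flat in the tub of that colour, set down rather than dropped. Leave the two spare collars, the soap bottle, the tumbler and the china dog where they are.

Things in the scene. Friction and masses are not known exactly. Their poses are not given: they have to be found in the camera images.
- mat: thin black rubber mat, 100 mm (its x) by 310 mm (its y), 3 mm thick, fixed. Origin: centre of its underside; the collars lie in a row along its y.
- spot (a point): centre of the white disc, 76 mm across, in the middle of the mat's upper face, where the collar to be gauged lies.
- collar_p: one of three chrome pipe collars, alike outside: flat ring, outer diameter 46 mm, 9 mm high, about 60 g; bore 22.5, 28.5 or 34.5 mm (one of each, found by gauging). Origin: centre of its underside, z along the bore. One of the three lies on the mat's white spot, the two spares about 105 mm either side of it along the mat.
- collar_q: one of three chrome pipe collars, alike outside: flat ring, outer diameter 46 mm, 9 mm high, about 60 g; bore 22.5, 28.5 or 34.5 mm (one of each, found by gauging). Origin: centre of its underside, z along the bore. One of the three lies on the mat's white spot, the two spares about 105 mm either side of it along the mat.
- collar_r: one of three chrome pipe collars, alike outside: flat ring, outer diameter 46 mm, 9 mm high, about 60 g; bore 22.5, 28.5 or 34.5 mm (one of each, found by gauging). Origin: centre of its underside, z along the bore. One of the three lies on the mat's white spot, the two spares about 105 mm either side of it along the mat.
- gauge: upright stepped sizing gauge: round black foot (diameter 68 mm, 12 high) with a steel nut (diameter 48, to 18 mm), fixed, and a spindle with cones and coloured bands, clamped in the foot at an unknown height: 82 to 91 mm tall in all. It does not give when pressed. Origin: centre of the foot's underside, z up the axis. A collar coming down off-centre can catch on a cone above its own stop.
- low_red (a point): point on the gauge's axis, 62.3 mm above the foot's underside. The underside of a collar of bore 22.5 mm stops hard 0 to 9 mm above it (spindle height unknown), around the red band (diameter 20 mm, 11 mm long, 1.2 mm play all round), on the dark cone right under that band (4 mm long, diameter 20 to 26). Topmost band; a 7 mm nose above it.
- low_yellow (a point): point on the gauge's axis, 47.3 mm above the foot's underside. The underside of a collar of bore 28.5 mm stops hard 0 to 9 mm above it (spindle height unknown), around the yellow band (diameter 26 mm, 11 mm long, 1.2 mm play all round), on the dark cone right under that band (4 mm long, diameter 26 to 32). Middle band, 15 mm below the red.
- low_blue (a point): point on the gauge's axis, 32.3 mm above the foot's underside. The underside of a collar of bore 34.5 mm stops hard 0 to 9 mm above it (spindle height unknown), around the blue band (diameter 32 mm, 11 mm long, 1.2 mm play all round), on the dark cone right under that band (4 mm long, diameter 32 to 38). Lowest band, 15 mm below the yellow; under its cone a plain post, diameter 38.
- tub_red: red open square tub, 104 mm outside, 96 mm inside, walls 4 mm thick and 22 mm high, floor 5 mm thick, fixed on the grey caddy; the three tubs stand in a row 118 mm apart along their y axes, in any order. Origin: centre of its underside; x across the row, y along it.
- tub_yellow: yellow open square tub, 104 mm outside, 96 mm inside, walls 4 mm thick and 22 mm high, floor 5 mm thick, fixed on the grey caddy; the three tubs stand in a row 118 mm apart along their y axes, in any order. Origin: centre of its underside; x across the row, y along it.
- tub_blue: blue open square tub, 104 mm outside, 96 mm inside, walls 4 mm thick and 22 mm high, floor 5 mm thick, fixed on the grey caddy; the three tubs stand in a row 118 mm apart along their y axes, in any order. Origin: centre of its underside; x across the row, y along it.
- caddy: flat grey tray under the three tubs, 120 by 360 mm, 6 mm thick, fixed. Origin: centre of its underside.
- soap: amber glass soap bottle with black cap, diameter 60 mm, 150 mm tall, loose. Origin: centre of its underside. Leave alone.
- tumbler: blue ceramic tumbler, about 72 mm across, 95 mm tall, loose. Origin: centre of its underside. Leave alone.
- dog: white china dog, about 170 mm long, 95 mm tall, loose. Origin: under its middle; its head points to its y. Leave alone.
Things that resemble listed ones, but are neither listed nor needed, are in the scene too. What is shaped like the collar_p but turquoise is not meant.

How it is judged:
By the outcome, as a careful person would: the job done as asked, in the order asked, and still so for the second after the job is handed in, with the robot touching nothing.
It also fails if it takes over 43 s, if anything falls off the work surface, if the arm or the gripper's body presses on something with over 40 N, if the wrist force passes 120 N, or if a joint passes its speed limit or range.

ROBOT

A 6-joint arm with a two-finger parallel gripper is mounted at the origin on the work surface. World frame = base frame: x ahead of the robot, y to its left, z up, the work surface at z = 0. Lengths are in m, angles in rad, forces in N, time in s.
With the tool pointing down it reaches from about 0.275 to 0.85 m from the base axis. Payload 5.2 kg.
Tool frame: the origin (TCP) lies on the centre line of the jaws, within the pads' length; the fingertips stand 8 mm ahead of it and the grasp point (between the pads) lies 11 mm behind it; z points along the fingers, y is the line along which they close (so a half turn about z gives the same grasp; the last joint's range is limited). The gripper opens to 85 mm and grips with 20 to 120 N. Pads are 22 mm wide; open, the fingers measure 114 mm over their backs; the gripper's body (76 mm by 85 mm) begins 54 mm behind the grasp point. The pads swing forward as they close: fully open they stand 13 mm farther back than shut.
Start: joints at [-1.322, 0.259, 1.535, -0, 1.348, -0.203], TCP at [0.24, -0.495, 0.239] pointing down, gripper open.
Joint ranges: [-3.14, 3.14], [-0.91, 2.08], [0.19, 2.58], [-1.22, 4.36], [0.22, 2.71], [-3.12, 3.12]. Speed limits (rad/s): [2.57, 2.57, 3.14, 3.14, 3.14, 3.14].

INTERFACE

Orientations are given as a unit quaternion [x, y, z, w].
In Python, from rig import robot gives the robot as it stands.
- The arm moves only by the shell command python3 -m pendant 'ROWS'. ROWS is JSON, a list of rows, each an object with "translation": the shift along the tool's x, y, z in units of 0.3 m (1.0 is 0.3 m), a list of three; "rot": the turn, a rotation vector about the tool's x, y, z in units of 360 degrees (1.0 is 360 degrees), a list of three; "grip": the gripper's target within -1 to 1 (shut at 1, half-way at 0, fully open at -1). A call has 1 to 20 rows; each row is the pose to reach, as a shift and turn from the pose commanded when the call began, along the tool's axes at that moment, turning the shorter way round; what a row does not reach only later rows make up. A row lasts 1/12 s, in which the tool goes at most 41.7 mm and 7.16 degrees, less where a joint would pass 70% of its speed; a pose out of reach is approached as far as the arm can. A call with a number of a shift or a turn outside -1 to 1 is refused whole. A call with a gripper value outside its range is refused whole. The fingers move at their own pace and stop on an object; the grip force is fixed at half the most. Time passes only in rows, so rows that repeat a pose let the fingers close. It gives the time, the measured TCP pose, the force, the opening and the grip force at its end, in the units of the state.
- robot.observe(): the state, without advancing time (a new reading comes with each control period).
- robot.get_image(name): name is "side" or "top"; returns a dict with "image" (384x512x3 uint8, red, green, blue), "z_map" (384x512 float32, m along the optical axis (not along the pixel's ray), 0 where there is no reading), "vertical_fov" (degrees; the focal length in pixels is half the picture's height over the tangent of half this angle, whatever the lens; pixels are square), "cx", "cy" (the principal point, pixels), "view" (4x4, takes a point from world to camera coordinates). Camera axes: x right, y down, z forward; pixel columns grow to the right and rows downward; lengths in m; the calibration is good to about 2 mm. A picture is of the moment at which its call begins.
- robot.close_job(): hands the job in; it is judged then, once.
The state is a dict: "time": time; "joints": joint angles; "joint_velocities": joint speeds; "tau": joint torques, N m; "ee_pos": TCP position; "ee_rot": TCP orientation; "wrist_force": force on the tool from outside, world axes, zero at the start; "ft_torque": the same for the moment, N m; "finger_gap": finger opening in m; "finger_force": force on a finger pad.
Only numpy, scipy, OpenCV 4.12 (cv2) and the standard library are available. Lean on these libraries where they do the work, as an engineer would, in place of code of your own. Each camera call takes 0.05 s, during which the arm holds its last target. There are 200 camera calls.

## Working session

There is one attempt and no reset: what is moved stays moved. The work goes in short steps, Python scripts to look and compute and a shell command to move; the robot and the scene stay as the last step left them, time stands still between calls to the robot, and variables do not carry over. Pictures are saved under pics/ and viewed, at most 10 in all, crops included, and the job is handed in when it is done.

```bash
mkdir -p pics; ls; cat > h.py <<'E'
import numpy as np, cv2
from rig import robot
def cam(n):
    d=robot.get_image(n); im=d["image"]; H=im.shape[0]
    d["f"]=H/2/np.tan(np.radians(d["vertical_fov"])/2); d["iv"]=np.linalg.inv(d["view"]); return d
def save(d,name,crop=None,s=1):
    im=d["image"][...,::-1]
    if crop: a,b,c,e=crop; im=im[b:e,a:c]
    cv2.imwrite("pics/"+name,cv2.resize(im,None,fx=s,fy=s,interpolation=cv2.INTER_CUBIC))
def ray(d,u,v,z):  # intersect pixel ray with plane world z
    u=np.asarray(u,float);v=np.asarray(v,float)
    r=np.stack([(u-d["cx"])/d["f"],(v-d["cy"])/d["f"],np.ones_like(u)],-1)@d["iv"][:3,:3].T
    o=d["iv"][:3,3]; return o+r*((z-o[2])/r[...,2])[...,None]
def cloud(d):
    v,u=np.mgrid[:d["image"].shape[0],:d["image"].shape[1]]; z=d["z_map"]
    p=np.stack([(u-d["cx"])/d["f"]*z,(v-d["cy"])/d["f"]*z,z],-1)
    return p@d["iv"][:3,:3].T+d["iv"][:3,3]
def proj(d,p):
    c=d["view"][:3,:3]@np.asarray(p)+d["view"][:3,3]; return d["f"]*c[0]/c[2]+d["cx"],d["f"]*c[1]/c[2]+d["cy"]
E
python3 - <<'E'
from h import *
for n in("top","side"):
    d=cam(n); save(d,n+"0.png",s=1.5); print(n,d["f"],d["cx"],d["cy"],d["iv"].round(3).tolist())
print(robot.observe())
E
```

```text
pics
top 349.23974774472896 253.4801216950172 195.6672118212009 [[0.021, -0.999, 0.025, 0.576], [-1.0, -0.021, 0.005, 0.041], [-0.005, -0.025, -1.0, 0.891], [0.0, 0.0, 0.0, 1.0]]
side 482.0175714505785 250.18884118592692 205.30464011463914 [[-0.967, -0.138, 0.212, 0.389], [-0.253, 0.547, -0.798, 0.889], [-0.005, -0.826, -0.564, 0.685], [0.0, 0.0, 0.0, 1.0]]
{'time': 0.1, 'joints': array([-1.32179466e+00,  2.59279258e-01,  1.53595684e+00, -5.34626187e-06,
        1.34804539e+00, -2.02782044e-01]), 'joint_velocities': array([-1.63522667e-03, -4.06770959e-03, -1.79669141e-03, -1.21336893e-03,
       -8.84259749e-05, -2.39447238e-04]), 'tau': array([ 4.06162144e-03, -4.46969426e+01, -2.91246450e+01, -2.97302381e-05,
        6.24574895e-03, -1.68046176e-05]), 'ee_pos': array([ 0.24002473, -0.49434194,  0.23855966]), 'ee_rot': array([ 9.74594261e-01,  2.23976145e-01, -2.21185220e-05, -8.44133487e-04]), 'wrist_force': array([ 0.79711039, -0.3487359 , -0.0524273 ]), 'ft_torque': array([ 0.00157927, -0.01873477,  0.01069345]), 'finger_force': 0.0, 'finger_gap': 0.08513615193912255}
```

View pics/top0.png

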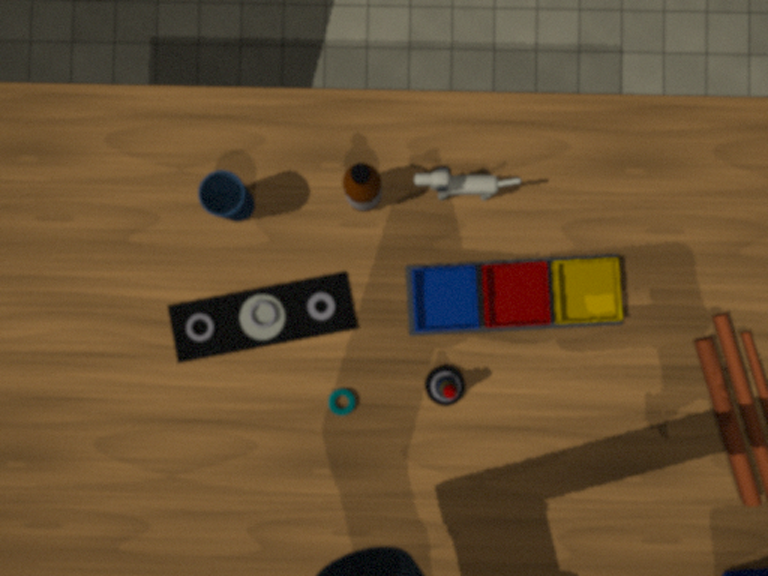

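View pics/side0.png

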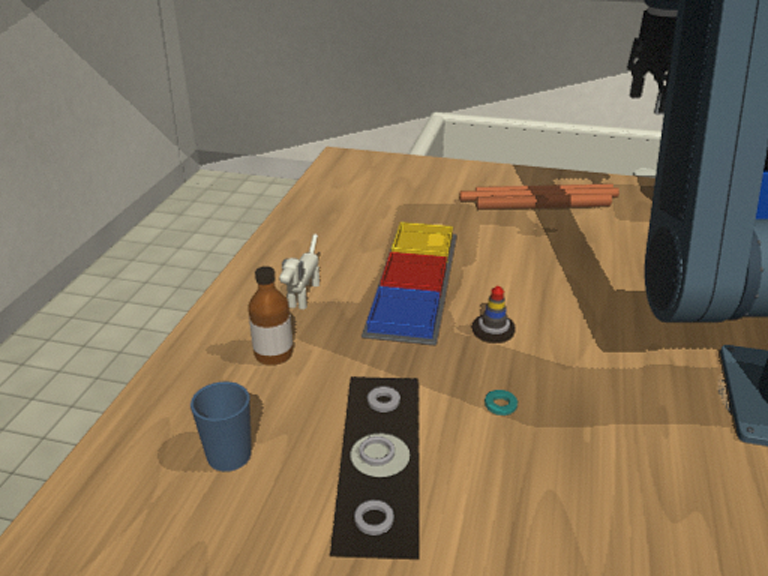

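Top view (shown at 1.5x): 
- Mat, with spares at (200,327) and (321,306) and the white-spot collar at (263,313).
- Turquoise ring at (343,402).
- Gauge at (445,385).
- Tubs: blue (445,297), red (517,293), yellow (588,290).

Candidates for the collar are the two spares and the turquoise ring. I choose the one on the white spot, and will check it in a crop.

```bash
cat > m.py <<'E'
from h import *
t=cam("top"); s=cam("side")
a=cv2.resize(t["image"][180:240,105:245,::-1],None,fx=5,fy=5,interpolation=cv2.INTER_CUBIC)
b=cv2.resize(s["image"][245:375,215:355,::-1],None,fx=2.5,fy=2.5,interpolation=cv2.INTER_CUBIC)
b2=cv2.resize(s["image"][180:235,305:355,::-1],None,fx=5,fy=5,interpolation=cv2.INTER_CUBIC)
o=np.zeros((600,700,3),np.uint8);o[:300]=a[:300,:700];o[300:600,:350]=b[:300,:350];o[300:575,350:600]=b2
cv2.imwrite("pics/crop1.png",o)
from scipy.optimize import least_squares
def circ(p):
    f=least_squares(lambda q:np.hypot(p[:,0]-q[0],p[:,1]-q[1])-q[2],[*p[:,:2].mean(0),.02],loss="soft_l1",f_scale=.002); return f.x.round(4),len(p)
for n,d in(("top",t),("side",s)):
    P=cloud(d);np.save(n+"_P.npy",P); q=P.reshape(-1,3)
    def near(c,r,lo,hi): return q[(np.hypot(q[:,0]-c[0],q[:,1]-c[1])<r)&(q[:,2]>lo)&(q[:,2]<hi)]
    g=t["iv"]; 
    for nm,(u,v),z in(("collar",(175,209),.012),("spL",(133,218),.012),("spR",(214,204),.012),("gauge",(297,257),.01),("blue",(297,198),.011),("red",(345,195),.011),("yel",(392,193),.011)):
        c=ray(t,u,v,z); 
        if nm in("collar","spL","spR"):
            k=near(c,.032,.0075,.03); print(n,nm,c.round(4),"mean",k.mean(0).round(4),len(k),"mid",((k.max(0)+k.min(0))/2).round(4),(k.max(0)-k.min(0)).round(4))
            m=near(c,.032,-.02,.0075);print("  matz",np.median(m[:,2]).round(4))
        elif nm=="gauge":
            for lo in np.arange(0,.096,.006):
                k=near(c,.045,lo,lo+.006)
                if len(k)>5: print(n,"g",lo.round(3),k.mean(0).round(4),circ(k))
        else:
            k=near(c,.03,0,.03); print(n,nm,c.round(4),k.mean(0).round(4))
E
python3 m.py
```

```text
top collar [0.5604 0.2425 0.012 ] mean [0.5606 0.243  0.0119] 127 mid [0.5567 0.2419 0.0114] [0.0531 0.0473 0.0079]
  matz 0.0045
top spL [0.5356 0.3477 0.012 ] mean [0.5366 0.3481 0.0122] 173 mid [0.5368 0.3478 0.0121] [0.043  0.0456 0.0091]
  matz 0.0038
top spR [0.575  0.1447 0.012 ] mean [0.5761 0.1455 0.0126] 204 mid [0.5763 0.1486 0.0125] [0.043  0.0486 0.0095]
  matz 0.004
top g 0.0 [ 0.446  -0.0686  0.0018] (array([ 0.4464, -0.0664,  0.0398]), 329)
top g 0.006 [ 0.4525 -0.059   0.0107] (array([ 0.4488, -0.0651,  0.0298]), 80)
top g 0.012 [ 0.4475 -0.0636  0.014 ] (array([ 0.4476, -0.0656,  0.0288]), 221)
top g 0.018 [ 0.4545 -0.0652  0.0196] (array([ 0.4473, -0.0658,  0.0219]), 74)
top g 0.024 [ 0.4619 -0.0561  0.0273] (array([ 0.4466, -0.0657,  0.0201]), 9)
top g 0.03 [ 0.4541 -0.061   0.0336] (array([ 0.4473, -0.0652,  0.0181]), 36)
top g 0.036 [ 0.4514 -0.0572  0.038 ] (array([ 0.4472, -0.0652,  0.0167]), 13)
top g 0.042 [ 0.4569 -0.0582  0.0451] (array([ 0.4487, -0.0646,  0.0149]), 9)
top g 0.048 [ 0.4524 -0.0606  0.0502] (array([ 0.4475, -0.065 ,  0.0144]), 32)
top g 0.0
[... 1632 characters left out ...]
ray([ 0.4467, -0.0654,  0.0153]), 39)
side g 0.048 [ 0.4464 -0.0555  0.0508] (array([ 0.4467, -0.0661,  0.0139]), 34)
side g 0.054 [ 0.4445 -0.0554  0.0574] (array([ 0.4466, -0.0653,  0.0131]), 19)
side g 0.06 [ 0.4467 -0.0566  0.0628] (array([ 0.4468, -0.0641,  0.0113]), 34)
side g 0.066 [ 0.4459 -0.0574  0.069 ] (array([ 0.4465, -0.0631,  0.0091]), 22)
side g 0.072 [ 0.4458 -0.0567  0.0753] (array([ 0.4461, -0.0639,  0.0086]), 18)
side g 0.078 [ 0.4463 -0.0607  0.0809] (array([ 0.4474, -0.0623,  0.0059]), 25)
side blue [ 0.5945 -0.0639  0.011 ] [ 0.5948 -0.0634  0.01  ]
side red [ 0.6046 -0.1844  0.011 ] [ 0.6046 -0.1847  0.0101]
side yel [ 0.6121 -0.3024  0.011 ] [ 0.6128 -0.3035  0.01  ]
```

View pics/crop1.png

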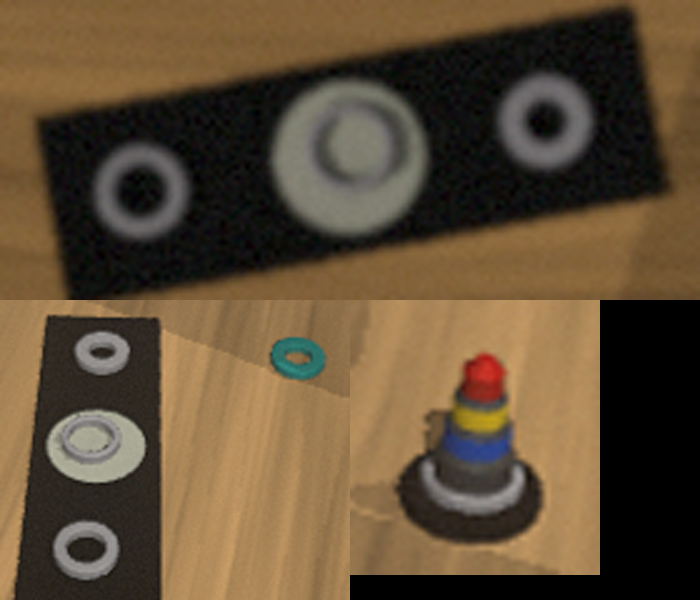

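The crop shows a chrome ring with a wide bore on the white spot, at about (358,143) in the crop. That is the one I want. The turquoise ring and the spares on black are separate. In the side crop the gauge reads red, yellow, blue from top to bottom.

```bash
cat > go.py <<'E'
import sys; from h import *
from scipy.spatial.transform import Rotation as R
o=robot.observe(); M=R.from_quat(o["ee_rot"])
print("units",(M.inv().apply(np.array([float(a) for a in sys.argv[1:4]])-o["ee_pos"])/.3).round(4),"yaw",M.as_matrix()[:,0].round(4),"t",o["time"],"F",o["wrist_force"].round(2),"gap",o["finger_gap"],"pos",o["ee_pos"].round(4))
E
python3 go.py .56 .2425 .12
```

```text
units [ 2.0319 -1.7442  0.3984] yaw [8.997e-01 4.366e-01 2.000e-04] t 0.2 F [0.26 0.43 0.57] gap 0.08528241840595352 pos [ 0.2401 -0.4945  0.2388]
```

```bash

python3 -m pendant '[{"translation":[1,-0.86,0],"rot":[0,0,0],"grip":-0.25},{"translation":[1,-0.86,0],"rot":[0,0,0],"grip":-0.25},{"translation":[1,-0.86,0],"rot":[0,0,0],"grip":-0.25},{"translation":[1,-0.86,0],"rot":[0,0,0],"grip":-0.25},{"translation":[1,-0.86,0],"rot":[0,0,0],"grip":-0.25},{"translation":[1,-0.86,0],"rot":[0,0,0],"grip":-0.25},{"translation":[1,-0.86,0],"rot":[0,0,0],"grip":-0.25},{"translation":[1,-0.86,0],"rot":[0,0,0],"grip":-0.25},{"translation":[1,-0.86,0],"rot":[0,0,0],"grip":-0.25},{"translation":[1,-0.86,0],"rot":[0,0,0],"grip":-0.25}]'
python3 -m pendant '[{"translation":[1,-0.86,0],"rot":[0,0,0],"grip":-0.25},{"translation":[1,-0.86,0],"rot":[0,0,0],"grip":-0.25},{"translation":[1,-0.86,0],"rot":[0,0,0],"grip":-0.25},{"translation":[1,-0.86,0],"rot":[0,0,0],"grip":-0.25},{"translation":[1,-0.86,0],"rot":[0,0,0],"grip":-0.25},{"translation":[1,-0.86,0],"rot":[0,0,0],"grip":-0.25},{"translation":[1,-0.86,0],"rot":[0,0,0],"grip":-0.25},{"translation":[1,-0.86,0],"rot":[0,0,0],"grip":-0.25},{"translation":[1,-0.86,0],"rot":[0,0,0],"grip":-0.25},{"translation":[1,-0.86,0],"rot":[0,0,0],"grip":-0.25}]'
python3 go.py .56 .2425 .05
```

```text
time: 1.03
ee_pos: [0.3979, -0.1277, 0.2394]
ee_rot: [0.974, 0.225, 0.0, -0.001]
wrist_force: [-0.7, -0.8, -0.3]
finger_gap: 0.0531
finger_force: 0.0
time: 1.87
ee_pos: [0.5555, 0.2358, 0.2388]
ee_rot: [0.974, 0.225, 0.0, -0.001]
wrist_force: [0.1, -1.6, -0.4]
finger_gap: 0.0533
finger_force: 0.0
units [ 0.0228 -0.0127  0.6292] yaw [0.8986 0.4388 0.001 ] t 1.8667 F [ 0.08 -1.61 -0.39] gap 0.05329369414462947 pos [0.5555 0.2358 0.2388]
```

```bash

python3 -m pendant '[{"translation":[0.023,-0.013,0.63],"rot":[0,0,0],"grip":-0.4},{"translation":[0.023,-0.013,0.63],"rot":[0,0,0],"grip":-0.4},{"translation":[0.023,-0.013,0.63],"rot":[0,0,0],"grip":-0.4},{"translation":[0.023,-0.013,0.63],"rot":[0,0,0],"grip":-0.4},{"translation":[0.023,-0.013,0.63],"rot":[0,0,0],"grip":-0.4},{"translation":[0.023,-0.013,0.63],"rot":[0,0,0],"grip":-0.4},{"translation":[0.023,-0.013,0.63],"rot":[0,0,0],"grip":-0.4},{"translation":[0.023,-0.013,0.63],"rot":[0,0,0],"grip":-0.4},{"translation":[0.023,-0.013,0.63],"rot":[0,0,0],"grip":-0.4},{"translation":[0.023,-0.013,0.63],"rot":[0,0,0],"grip":-0.4}]'
python3 - <<'E'
from h import *
d=cam("side"); u,v=proj(d,[.56,.2425,.012]); print(u,v)
u=int(u);v=int(v); save(d,"s1.png",(u-75,v-80,u+75,v+45),5)
o=robot.observe();print(o["wrist_force"],o["ee_pos"])
P=cloud(d).reshape(-1,3)
k=P[(np.hypot(P[:,0]-.56,P[:,1]-.2425)<.07)&(P[:,2]>.018)&(P[:,2]<.06)]
# finger tip lowest
for lo in np.arange(.018,.06,.003):
    j=k[(k[:,2]>=lo)&(k[:,2]<lo+.003)]; print(round(lo,3),len(j),j.mean(0).round(3) if len(j) else "")
E
```

```text
time: 2.7
ee_pos: [0.5608, 0.2382, 0.0529]
ee_rot: [0.975, 0.224, 0.002, 0.0]
wrist_force: [0.0, 0.1, -0.1]
finger_gap: 0.0601
finger_force: 0.0
250.89089092761347 297.81998617085856
[-0.20220687  0.15017823  0.29470999] [0.5605204  0.23812875 0.05254029]
0.018 0 
0.021 0 
0.024 0 
0.027 0 
0.03 0 
0.033 0 
0.036 0 
0.039 0 
0.042 0 
0.045 0 
0.048 6 [0.558 0.251 0.05 ]
0.051 10 [0.569 0.23  0.053]
0.054 9 [0.558 0.253 0.055]
0.057 17 [0.557 0.257 0.058]
```

View pics/s1.png

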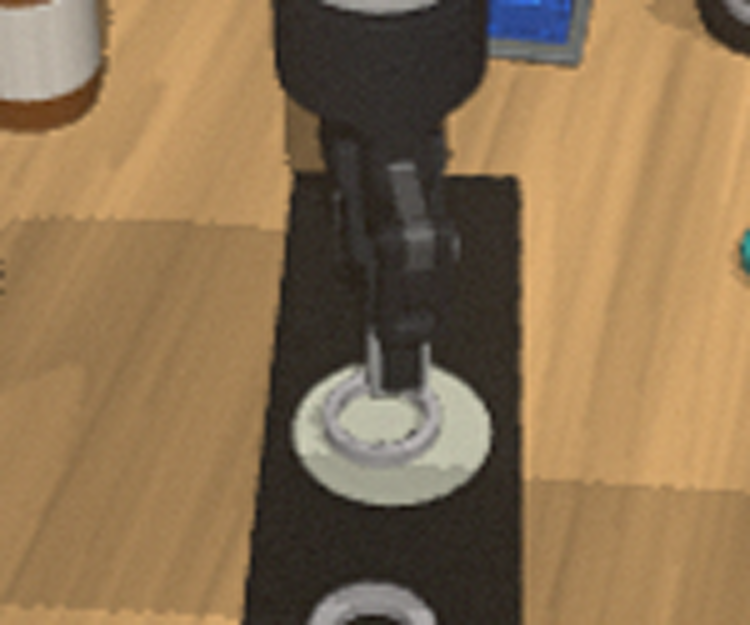

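The side view shows the open fingers straddling the chrome ring, with the ring centred at about (381,413) in the crop. The tips are about 4 mm ahead of the TCP at this gap. The ring sits a little toward +y.

```bash
python3 go.py .5595 .2435 .010
```

```text
units [ 0.0042 -0.0177  0.1418] yaw [0.8997 0.4365 0.0038] t 2.75 F [-0.2   0.15  0.29] gap 0.06023322658991432 pos [0.5605 0.2381 0.0525]
```

```bash

python3 -m pendant '[{"translation":[0.004,-0.018,0.08],"rot":[0,0,0],"grip":-0.4},{"translation":[0.004,-0.018,0.12],"rot":[0,0,0],"grip":-0.4},{"translation":[0.004,-0.018,0.13],"rot":[0,0,0],"grip":-0.4},{"translation":[0.004,-0.018,0.136],"rot":[0,0,0],"grip":-0.4},{"translation":[0.004,-0.018,0.14],"rot":[0,0,0],"grip":-0.4},{"translation":[0.004,-0.018,0.14],"rot":[0,0,0],"grip":-0.4},{"translation":[0.004,-0.018,0.14],"rot":[0,0,0],"grip":-0.4}]'
python3 go.py .5595 .2435 .010
```

```text
time: 3.33
ee_pos: [0.5584, 0.2433, 0.009]
ee_rot: [0.975, 0.224, 0.001, 0.0]
wrist_force: [0.5, -0.4, 0.4]
finger_gap: 0.06
finger_force: 0.0
units [ 0.0036  0.0009 -0.0034] yaw [0.8997 0.4365 0.001 ] t 3.3333 F [ 0.49 -0.4   0.42] gap 0.05998928020928031 pos [0.5584 0.2433 0.009 ]
```

```bash

python3 -m pendant '[{"translation":[0.003,0,0],"rot":[0,0,0],"grip":-0.2},{"translation":[0.003,0,0],"rot":[0,0,0],"grip":-0.1},{"translation":[0.003,0,0],"rot":[0,0,0],"grip":0},{"translation":[0.003,0,0],"rot":[0,0,0],"grip":0.2},{"translation":[0.003,0,0],"rot":[0,0,0],"grip":0.5},{"translation":[0.003,0,0],"rot":[0,0,0],"grip":1},{"translation":[0.003,0,0],"rot":[0,0,0],"grip":1},{"translation":[0.003,0,0],"rot":[0,0,0],"grip":1}]'
python3 go.py .5595 .2435 .15
```

```text
time: 4.0
ee_pos: [0.5594, 0.2439, 0.0093]
ee_rot: [0.975, 0.224, 0.001, -0.0]
wrist_force: [-1.6, 0.2, 5.6]
finger_gap: 0.0429
finger_force: 62.1
units [ 0.0006  0.0014 -0.4689] yaw [0.8996 0.4366 0.0017] t 4.0 F [-1.56  0.21  5.59] gap 0.04291136085837578 pos [0.5594 0.2439 0.0093]
```

```bash

python3 - <<'E'
from h import *
d=cam("side"); u,v=proj(d,[.56,.2425,.012]); 
u=int(u);v=int(v); save(d,"s2.png",(u-45,v-40,u+45,v+30),8)
E
```

```text
(no output)
```

View pics/s2.png

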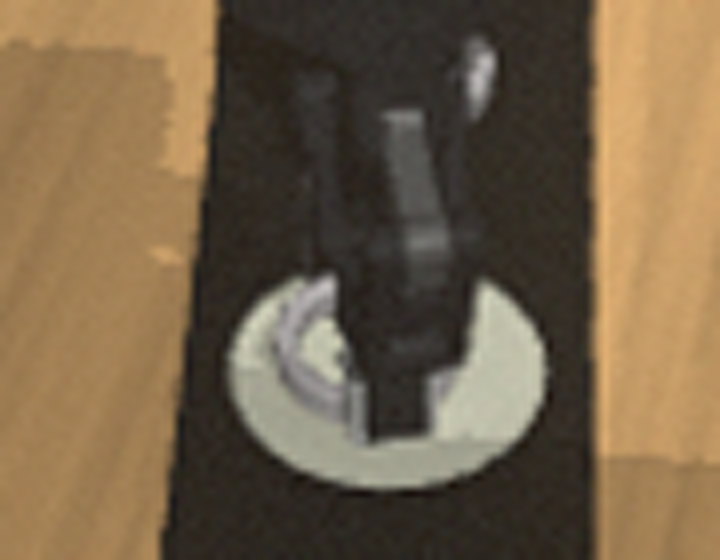

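The near pad is centred on the ring: pad at about 393, ring centre at about 370 plus the expected 18-pixel offset. The grasp looks good, so I lift.

```bash

python3 -m pendant '[{"translation":[0.003,0,-0.03],"rot":[0,0,0],"grip":1},{"translation":[0.003,0,-0.12],"rot":[0,0,0],"grip":1},{"translation":[0.003,0,-0.25],"rot":[0,0,0],"grip":1},{"translation":[0.003,0,-0.38],"rot":[0,0,0],"grip":1},{"translation":[0.003,0,-0.5],"rot":[0,0,0],"grip":1},{"translation":[0.003,0,-0.5],"rot":[0,0,0],"grip":1},{"translation":[0.003,0,-0.5],"rot":[0,0,0],"grip":1}]'
python3 go.py .447 -.065 .16
```

```text
time: 4.63
ee_pos: [0.5612, 0.2445, 0.1618]
ee_rot: [0.975, 0.224, 0.003, 0.0]
wrist_force: [1.2, -0.7, -1.5]
finger_gap: 0.0424
finger_force: 61.1
units [-0.793   0.762   0.0021] yaw [0.8996 0.4367 0.0063] t 4.6333 F [ 1.16 -0.7  -1.46] gap 0.04243879077954395 pos [0.5612 0.2445 0.1618]
```

```bash

python3 -m pendant '[{"translation":[-0.1,0.095,0],"rot":[0,0,0],"grip":1},{"translation":[-0.2,0.19,0],"rot":[0,0,0],"grip":1},{"translation":[-0.3,0.285,0],"rot":[0,0,0],"grip":1},{"translation":[-0.4,0.38,0],"rot":[0,0,0],"grip":1},{"translation":[-0.5,0.475,0],"rot":[0,0,0],"grip":1},{"translation":[-0.6,0.57,0],"rot":[0,0,0],"grip":1},{"translation":[-0.7,0.665,0],"rot":[0,0,0],"grip":1},{"translation":[-0.76,0.73,0],"rot":[0,0,0],"grip":1},{"translation":[-0.79,0.762,0],"rot":[0,0,0],"grip":1},{"translation":[-0.79,0.762,0],"rot":[0,0,0],"grip":1},{"translation":[-0.79,0.762,0],"rot":[0,0,0],"grip":1},{"translation":[-0.79,0.762,0],"rot":[0,0,0],"grip":1}]'
python3 go.py .447 -.065 .12
```

```text
time: 5.63
ee_pos: [0.4456, -0.0643, 0.1575]
ee_rot: [0.975, 0.224, -0.001, -0.001]
wrist_force: [-0.4, 0.1, -0.7]
finger_gap: 0.0426
finger_force: 61.1
units [0.0033 0.0042 0.1251] yaw [ 0.8998  0.4363 -0.001 ] t 5.6333 F [-0.43  0.08 -0.73] gap 0.042639707978576 pos [ 0.4456 -0.0643  0.1575]
```

```bash

python3 -m pendant '[{"translation":[0.003,0.004,0.05],"rot":[0,0,0],"grip":1},{"translation":[0.003,0.004,0.1],"rot":[0,0,0],"grip":1},{"translation":[0.003,0.004,0.14],"rot":[0,0,0],"grip":1},{"translation":[0.003,0.004,0.14],"rot":[0,0,0],"grip":1},{"translation":[0.003,0.004,0.14],"rot":[0,0,0],"grip":1}]'
python3 go.py .447 -.065 .1
python3 - <<'E'
from h import *
d=cam("side"); u,v=proj(d,[.447,-.065,.08]); print(u,v)
u=int(u);v=int(v); save(d,"s3.png",(u-40,v-35,u+40,v+40),8)
o=robot.observe(); p=o["ee_pos"]; 
for q in ([p[0],p[1],p[2]-.006],[p[0],p[1],p[2]+.003]): print(np.array(proj(d,q))-[u-40,v-35])
P=cloud(d).reshape(-1,3)
for lo in np.arange(.096,.14,.003):
    j=P[(np.hypot(P[:,0]-p[0],P[:,1]-p[1])<.05)&(P[:,2]>=lo)&(P[:,2]<lo+.003)]
    if len(j): print(round(lo,3),len(j),((j.min(0)+j.max(0))/2).round(4),j.min(0).round(4),j.max(0).round(4))
E
```

```text
time: 6.05
ee_pos: [0.447, -0.0644, 0.1157]
ee_rot: [0.974, 0.225, -0.001, -0.001]
wrist_force: [0.6, 0.2, 0.3]
finger_gap: 0.043
finger_force: 61.1
units [-0.0008  0.0018  0.0522] yaw [ 0.8989  0.4382 -0.0015] t 6.05 F [0.59 0.16 0.31] gap 0.043008253182657906 pos [ 0.447  -0.0644  0.1157]
331.53900866178986 192.42453897235984
[41.45627928 24.20382836]
[41.81706311 20.81313845]
0.108 11 [ 0.4533 -0.0603  0.1099] [ 0.4387 -0.0841  0.1089] [ 0.468  -0.0364  0.1108]
0.111 26 [ 0.4482 -0.0589  0.1125] [ 0.4283 -0.0837  0.1111] [ 0.4682 -0.0341  0.1139]
0.114 30 [ 0.4467 -0.0577  0.1155] [ 0.4246 -0.0839  0.114 ] [ 0.4688 -0.0316  0.117 ]
0.117 48 [ 0.4473 -0.0581  0.1186] [ 0.4252 -0.086   0.1172] [ 0.4693 -0.0303  0.12  ]
0.12 19 [ 0.4471 -0.059   0.1214] [ 0.4263 -0.0859  0.12  ] [ 0.468  -0.0321  0.1227]
0.123 23 [ 0.4469 -0.0598  0.1244] [ 0.4254 -0.0898  0.123 ] [ 0.4685 -0.0298  0.1257]
0.126 21 [ 0.4479 -0.0574  0.1274] [ 0.4269 -0.0871  0.1263] [ 0.4688 -0.0277  0.1285]
0.129 21 [ 0.4456 -0.0579  0.1304] [ 0.4274 -0.0859  0.1293] [ 0.4639 -0.03    0.1316]
0.132 20 [ 0.4473 -0.0577  0.1335] [ 0.4256 -0.085   0.132 ] [ 0.4691 -0.0304  0.1349]
0.135 21 [ 0.4463 -0.0573  0.1365] [ 0.4261 -0.085   0.1351] [ 0.4664 -0.0295  0.1379]
0.138 22 [ 0.4466 -0.058   0.1395] [ 0.4264 -0.0852  0.1381] [ 0.4667 -0.0308  0.141 ]
```

View pics/s3.png

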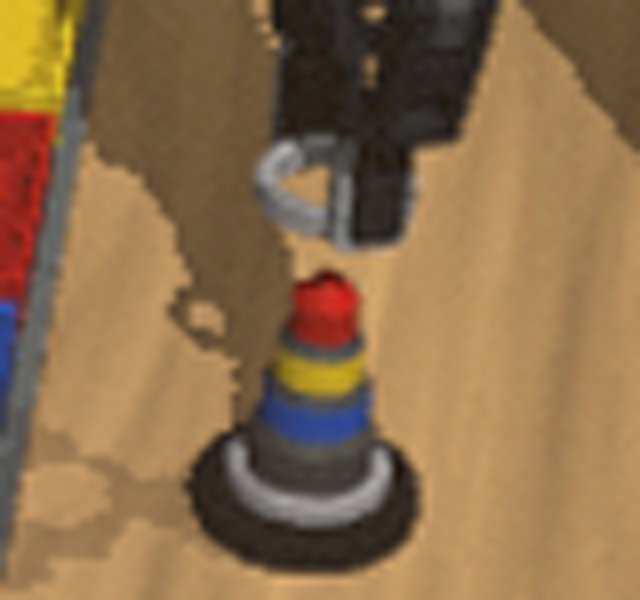

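The ring's left edge is at about 256, which puts its centre at about 338. The gauge axis extrapolates to about 337 at that height, so the ring is aligned above the nose. Next I descend in stages.

```bash

python3 -m pendant '[{"translation":[0,0.001,0.03],"rot":[0,0,0],"grip":1},{"translation":[0,0.001,0.06],"rot":[0,0,0],"grip":1},{"translation":[0,0.001,0.08],"rot":[0,0,0],"grip":1},{"translation":[0,0.001,0.1],"rot":[0,0,0],"grip":1},{"translation":[0,0.001,0.115],"rot":[0,0,0],"grip":1},{"translation":[0,0.001,0.125],"rot":[0,0,0],"grip":1},{"translation":[0,0.001,0.125],"rot":[0,0,0],"grip":1}]'
python3 go.py .447 -.065 .06
```

```text
time: 6.68
ee_pos: [0.4471, -0.0659, 0.0781]
ee_rot: [0.975, 0.224, -0.001, -0.0]
wrist_force: [-0.9, 0.1, 0.5]
finger_gap: 0.0429
finger_force: 61.1
units [ 0.0011 -0.0029  0.0602] yaw [ 0.8998  0.4364 -0.0009] t 6.6833 F [-0.9   0.06  0.48] gap 0.042869067087476544 pos [ 0.4471 -0.0659  0.0781]
```

```bash

python3 -m pendant '[{"translation":[0,-0.002,0.008],"rot":[0,0,0],"grip":1},{"translation":[0,-0.002,0.016],"rot":[0,0,0],"grip":1},{"translation":[0,-0.002,0.023],"rot":[0,0,0],"grip":1},{"translation":[0,-0.002,0.023],"rot":[0,0,0],"grip":1}]'
python3 -m pendant '[{"translation":[0,0,0.008],"rot":[0,0,0],"grip":1},{"translation":[0,0,0.016],"rot":[0,0,0],"grip":1},{"translation":[0,0,0.023],"rot":[0,0,0],"grip":1},{"translation":[0,0,0.023],"rot":[0,0,0],"grip":1}]'
python3 go.py .447 -.065 .06
```

```text
time: 7.02
ee_pos: [0.4471, -0.0654, 0.0717]
ee_rot: [0.975, 0.224, -0.0, -0.0]
wrist_force: [-0.2, 0.2, -0.9]
finger_gap: 0.0428
finger_force: 61.1
time: 7.35
ee_pos: [0.447, -0.0654, 0.0646]
ee_rot: [0.975, 0.224, -0.0, -0.0]
wrist_force: [0.2, -0.1, -1.0]
finger_gap: 0.0426
finger_force: 61.1
units [ 0.0005 -0.0012  0.0153] yaw [ 8.997e-01  4.366e-01 -5.000e-04] t 7.35 F [ 0.24 -0.07 -1.  ] gap 0.042584950089593274 pos [ 0.447  -0.0654  0.0646]
```

```bash

python3 -m pendant '[{"translation":[0,-0.001,0.006],"rot":[0,0,0],"grip":1},{"translation":[0,-0.001,0.012],"rot":[0,0,0],"grip":1},{"translation":[0,-0.001,0.018],"rot":[0,0,0],"grip":1},{"translation":[0,-0.001,0.018],"rot":[0,0,0],"grip":1}]'
python3 -m pendant '[{"translation":[0,0,0.005],"rot":[0,0,0],"grip":1},{"translation":[0,0,0.01],"rot":[0,0,0],"grip":1},{"translation":[0,0,0.01],"rot":[0,0,0],"grip":1}]'
python3 -m pendant '[{"translation":[0,0,0.005],"rot":[0,0,0],"grip":1},{"translation":[0,0,0.01],"rot":[0,0,0],"grip":1},{"translation":[0,0,0.01],"rot":[0,0,0],"grip":1}]'
```

```text
time: 7.68
ee_pos: [0.447, -0.0651, 0.0593]
ee_rot: [0.975, 0.224, -0.0, -0.0]
wrist_force: [-1.1, 0.1, -0.5]
finger_gap: 0.0424
finger_force: 61.1
time: 7.93
ee_pos: [0.447, -0.0652, 0.0564]
ee_rot: [0.975, 0.224, -0.0, -0.0]
wrist_force: [0.2, 0.4, -0.6]
finger_gap: 0.0426
finger_force: 61.1
time: 8.18
ee_pos: [0.447, -0.0652, 0.0533]
ee_rot: [0.975, 0.224, -0.0, -0.0]
wrist_force: [-1.1, -0.3, -0.3]
finger_gap: 0.0429
finger_force: 61.1
```

```bash

python3 -m pendant '[{"translation":[0,0,0.005],"rot":[0,0,0],"grip":1},{"translation":[0,0,0.01],"rot":[0,0,0],"grip":1},{"translation":[0,0,0.01],"rot":[0,0,0],"grip":1}]'
python3 -m pendant '[{"translation":[0,0,0.005],"rot":[0,0,0],"grip":1},{"translation":[0,0,0.01],"rot":[0,0,0],"grip":1},{"translation":[0,0,0.01],"rot":[0,0,0],"grip":1}]'

```

```text
time: 8.43
ee_pos: [0.447, -0.0651, 0.0503]
ee_rot: [0.975, 0.224, -0.0, -0.0]
wrist_force: [-0.7, -0.6, -0.9]
finger_gap: 0.0424
finger_force: 61.1
time: 8.68
ee_pos: [0.447, -0.0652, 0.0473]
ee_rot: [0.975, 0.224, -0.0, -0.0]
wrist_force: [-0.4, 0.3, -0.4]
finger_gap: 0.0426
finger_force: 61.1
```

Well past the yellow stop with no contact, so this is the blue bore. The stop should come at TCP ≈ 0.042–0.044.

```bash

python3 -m pendant '[{"translation":[0,0,0.003],"rot":[0,0,0],"grip":1},{"translation":[0,0,0.006],"rot":[0,0,0],"grip":1},{"translation":[0,0,0.006],"rot":[0,0,0],"grip":1}]'
python3 -m pendant '[{"translation":[0,0,0.003],"rot":[0,0,0],"grip":1},{"translation":[0,0,0.003],"rot":[0,0,0],"grip":1}]'
python3 -m pendant '[{"translation":[0,0,0.003],"rot":[0,0,0],"grip":1},{"translation":[0,0,0.003],"rot":[0,0,0],"grip":1}]'

```

```text
time: 8.93
ee_pos: [0.4471, -0.0652, 0.0457]
ee_rot: [0.975, 0.224, -0.0, -0.0]
wrist_force: [-0.8, 0.7, -1.0]
finger_gap: 0.043
finger_force: 61.1
time: 9.1
ee_pos: [0.4471, -0.0652, 0.0448]
ee_rot: [0.975, 0.224, -0.0, -0.0]
wrist_force: [-0.4, 0.1, -0.9]
finger_gap: 0.0428
finger_force: 61.1
time: 9.27
ee_pos: [0.4471, -0.0652, 0.0439]
ee_rot: [0.975, 0.224, -0.0, -0.0]
wrist_force: [0.2, -0.3, -0.8]
finger_gap: 0.0426
finger_force: 61.1
```

```bash

python3 -m pendant '[{"translation":[0,0,0.002],"rot":[0,0,0],"grip":1},{"translation":[0,0,0.002],"rot":[0,0,0],"grip":1}]'
python3 -m pendant '[{"translation":[0,0,0.002],"rot":[0,0,0],"grip":1},{"translation":[0,0,0.002],"rot":[0,0,0],"grip":1}]'
python3 -m pendant '[{"translation":[0,0,0.002],"rot":[0,0,0],"grip":1},{"translation":[0,0,0.002],"rot":[0,0,0],"grip":1}]'

```

```text
time: 9.43
ee_pos: [0.4471, -0.0652, 0.0433]
ee_rot: [0.975, 0.224, -0.0, -0.0]
wrist_force: [-0.0, 0.6, -1.5]
finger_gap: 0.0429
finger_force: 61.1
time: 9.6
ee_pos: [0.4471, -0.0652, 0.0427]
ee_rot: [0.975, 0.224, -0.0, -0.0]
wrist_force: [0.0, -0.5, 0.4]
finger_gap: 0.0425
finger_force: 61.1
time: 9.77
ee_pos: [0.4471, -0.0652, 0.0421]
ee_rot: [0.975, 0.224, -0.0, -0.0]
wrist_force: [-0.8, 0.4, -0.3]
finger_gap: 0.0425
finger_force: 61.1
```

```bash

python3 -m pendant '[{"translation":[0,0,0.002],"rot":[0,0,0],"grip":1},{"translation":[0,0,0.002],"rot":[0,0,0],"grip":1}]'
python3 -m pendant '[{"translation":[0,0,0.002],"rot":[0,0,0],"grip":1},{"translation":[0,0,0.002],"rot":[0,0,0],"grip":1}]'

```

```text
time: 9.93
ee_pos: [0.4471, -0.0652, 0.0415]
ee_rot: [0.975, 0.224, -0.0, -0.0]
wrist_force: [0.1, 0.9, -0.9]
finger_gap: 0.0428
finger_force: 61.1
time: 10.1
ee_pos: [0.4471, -0.0652, 0.041]
ee_rot: [0.975, 0.224, -0.0, -0.0]
wrist_force: [-0.4, 0.2, 0.8]
finger_gap: 0.0425
finger_force: 61.3
```

```bash

python3 -m pendant '[{"translation":[0,0,0.001],"rot":[0,0,0],"grip":1},{"translation":[0,0,0.001],"rot":[0,0,0],"grip":1}]'
python3 -m pendant '[{"translation":[0,0,0.001],"rot":[0,0,0],"grip":1},{"translation":[0,0,0.001],"rot":[0,0,0],"grip":1}]'
python3 -m pendant '[{"translation":[0,0,0.001],"rot":[0,0,0],"grip":1},{"translation":[0,0,0.001],"rot":[0,0,0],"grip":1}]'

```

```text
time: 10.27
ee_pos: [0.4471, -0.0652, 0.0407]
ee_rot: [0.975, 0.224, -0.0, -0.0]
wrist_force: [-0.8, 0.4, 0.9]
finger_gap: 0.0428
finger_force: 61.4
time: 10.43
ee_pos: [0.4471, -0.0651, 0.0405]
ee_rot: [0.975, 0.224, -0.0, -0.0]
wrist_force: [-1.6, 1.4, 3.0]
finger_gap: 0.0428
finger_force: 61.6
time: 10.6
ee_pos: [0.447, -0.0651, 0.0403]
ee_rot: [0.975, 0.224, -0.0, -0.0]
wrist_force: [-1.2, 0.0, 5.9]
finger_gap: 0.0427
finger_force: 61.8
```

```bash

python3 -m pendant '[{"translation":[0,0,0.001],"rot":[0,0,0],"grip":1},{"translation":[0,0,0.001],"rot":[0,0,0],"grip":1},{"translation":[0,0,0.001],"rot":[0,0,0],"grip":1}]'; python3 go.py .447 -.065 .04
```

```text
time: 10.85
ee_pos: [0.4471, -0.0651, 0.0402]
ee_rot: [0.975, 0.224, -0.0, -0.0]
wrist_force: [-2.9, 1.9, 7.3]
finger_gap: 0.0427
finger_force: 61.9
units [-0.     -0.0004  0.0006] yaw [ 0.8996  0.4366 -0.    ] t 10.85 F [-2.93  1.87  7.25] gap 0.04268034362952792 pos [ 0.4471 -0.0651  0.0402]
```

```bash

python3 -m pendant '[{"translation":[-0.001,-0.001,0.001],"rot":[0,0,0],"grip":1},{"translation":[-0.001,-0.001,0.001],"rot":[0,0,0],"grip":1},{"translation":[-0.001,-0.001,0.001],"rot":[0,0,0],"grip":1},{"translation":[-0.001,-0.001,0.001],"rot":[0,0,0],"grip":1}]'; python3 go.py .447 -.065 .04
```

```text
time: 11.18
ee_pos: [0.4469, -0.065, 0.04]
ee_rot: [0.975, 0.224, 0.0, 0.0]
wrist_force: [-1.8, 1.2, 7.8]
finger_gap: 0.0433
finger_force: 61.9
units [ 0.0004  0.0001 -0.0001] yaw [8.997e-01 4.366e-01 3.000e-04] t 11.1833 F [-1.81  1.23  7.77] gap 0.04328243016457776 pos [ 0.4469 -0.065   0.04  ]
```

```bash

python3 -m pendant '[{"translation":[0,0,0.0012],"rot":[0,0,0],"grip":1},{"translation":[0,0,0.0012],"rot":[0,0,0],"grip":1},{"translation":[0,0,0.0012],"rot":[0,0,0],"grip":1},{"translation":[0,0,0.0012],"rot":[0,0,0],"grip":1}]'; python3 go.py .447 -.065 .04
```

```text
time: 11.52
ee_pos: [0.4469, -0.065, 0.0398]
ee_rot: [0.975, 0.224, 0.0, 0.0]
wrist_force: [-3.1, 2.1, 9.6]
finger_gap: 0.0428
finger_force: 62.2
units [ 0.0003  0.0002 -0.0006] yaw [8.997e-01 4.366e-01 4.000e-04] t 11.5167 F [-3.08  2.14  9.64] gap 0.042771431205205435 pos [ 0.4469 -0.065   0.0398]
```

Steady at about 10 N, so I hold for 1.5 s, then look.

```bash

python3 -m pendant '[{"translation":[0,0,0.0002],"rot":[0,0,0],"grip":1},{"translation":[0,0,0.0002],"rot":[0,0,0],"grip":1},{"translation":[0,0,0.0002],"rot":[0,0,0],"grip":1},{"translation":[0,0,0.0002],"rot":[0,0,0],"grip":1},{"translation":[0,0,0.0002],"rot":[0,0,0],"grip":1},{"translation":[0,0,0.0002],"rot":[0,0,0],"grip":1},{"translation":[0,0,0.0002],"rot":[0,0,0],"grip":1},{"translation":[0,0,0.0002],"rot":[0,0,0],"grip":1},{"translation":[0,0,0.0002],"rot":[0,0,0],"grip":1}]'
python3 -m pendant '[{"translation":[0,0,0],"rot":[0,0,0],"grip":1},{"translation":[0,0,0],"rot":[0,0,0],"grip":1},{"translation":[0,0,0],"rot":[0,0,0],"grip":1},{"translation":[0,0,0],"rot":[0,0,0],"grip":1},{"translation":[0,0,0],"rot":[0,0,0],"grip":1},{"translation":[0,0,0],"rot":[0,0,0],"grip":1},{"translation":[0,0,0],"rot":[0,0,0],"grip":1},{"translation":[0,0,0],"rot":[0,0,0],"grip":1},{"translation":[0,0,0],"rot":[0,0,0],"grip":1}]'
python3 - <<'E'
from h import *
d=cam("side"); u,v=proj(d,[.447,-.065,.05]); u=int(u);v=int(v); save(d,"s4.png",(u-40,v-40,u+40,v+35),8)
E
```

```text
time: 12.27
ee_pos: [0.4469, -0.065, 0.0398]
ee_rot: [0.975, 0.224, 0.0, 0.0]
wrist_force: [-2.6, 1.1, 10.9]
finger_gap: 0.0425
finger_force: 62.3
time: 13.02
ee_pos: [0.4469, -0.065, 0.0398]
ee_rot: [0.975, 0.224, 0.0, 0.0]
wrist_force: [-3.3, 1.7, 10.5]
finger_gap: 0.0427
finger_force: 62.3
```

View pics/s4.png

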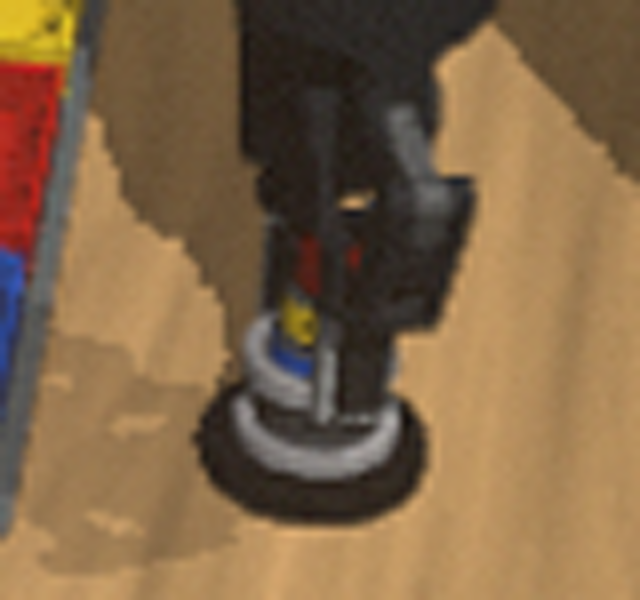

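The side view shows the collar around the blue band at about (285,365), level, with yellow and red above it. It came to rest on blue. I lift off and go to the blue tub.

```bash

python3 -m pendant '[{"translation":[0,0,-0.006],"rot":[0,0,0],"grip":1},{"translation":[0,0,-0.02],"rot":[0,0,0],"grip":1},{"translation":[0,0,-0.06],"rot":[0,0,0],"grip":1},{"translation":[0,0,-0.12],"rot":[0,0,0],"grip":1},{"translation":[0,0,-0.2],"rot":[0,0,0],"grip":1},{"translation":[0,0,-0.28],"rot":[0,0,0],"grip":1},{"translation":[0,0,-0.34],"rot":[0,0,0],"grip":1},{"translation":[0,0,-0.34],"rot":[0,0,0],"grip":1},{"translation":[0,0,-0.34],"rot":[0,0,0],"grip":1}]'
python3 go.py .595 -.064 .06
```

```text
time: 13.82
ee_pos: [0.4475, -0.0654, 0.1419]
ee_rot: [0.975, 0.224, 0.001, 0.001]
wrist_force: [-0.4, 0.2, -0.6]
finger_gap: 0.0429
finger_force: 61.2
units [0.4439 0.2098 0.2743] yaw [0.8997 0.4366 0.0019] t 13.8167 F [-0.45  0.16 -0.64] gap 0.0428825325457767 pos [ 0.4475 -0.0654  0.1419]
```

```bash

python3 -m pendant '[{"translation":[0.1,0.048,0],"rot":[0,0,0],"grip":1},{"translation":[0.2,0.095,0],"rot":[0,0,0],"grip":1},{"translation":[0.3,0.142,0],"rot":[0,0,0],"grip":1},{"translation":[0.38,0.18,0],"rot":[0,0,0],"grip":1},{"translation":[0.444,0.21,0.05],"rot":[0,0,0],"grip":1},{"translation":[0.444,0.21,0.12],"rot":[0,0,0],"grip":1},{"translation":[0.444,0.21,0.2],"rot":[0,0,0],"grip":1},{"translation":[0.444,0.21,0.26],"rot":[0,0,0],"grip":1},{"translation":[0.444,0.21,0.275],"rot":[0,0,0],"grip":1},{"translation":[0.444,0.21,0.275],"rot":[0,0,0],"grip":1},{"translation":[0.444,0.21,0.275],"rot":[0,0,0],"grip":1}]'
python3 go.py .595 -.064 .022
python3 - <<'E'
from h import *
d=cam("side"); u,v=proj(d,[.595,-.064,.03]); u=int(u);v=int(v); save(d,"s5.png",(u-40,v-40,u+40,v+35),8)
E
```

```text
time: 14.73
ee_pos: [0.5939, -0.0636, 0.0582]
ee_rot: [0.975, 0.224, -0.0, -0.0]
wrist_force: [0.8, -0.0, -0.8]
finger_gap: 0.0427
finger_force: 61.1
units [0.0029 0.0029 0.1206] yaw [ 8.997e-01  4.365e-01 -8.000e-04] t 14.7333 F [ 0.81 -0.05 -0.78] gap 0.04274529570159642 pos [ 0.5939 -0.0636  0.0582]
```

View pics/s5.png

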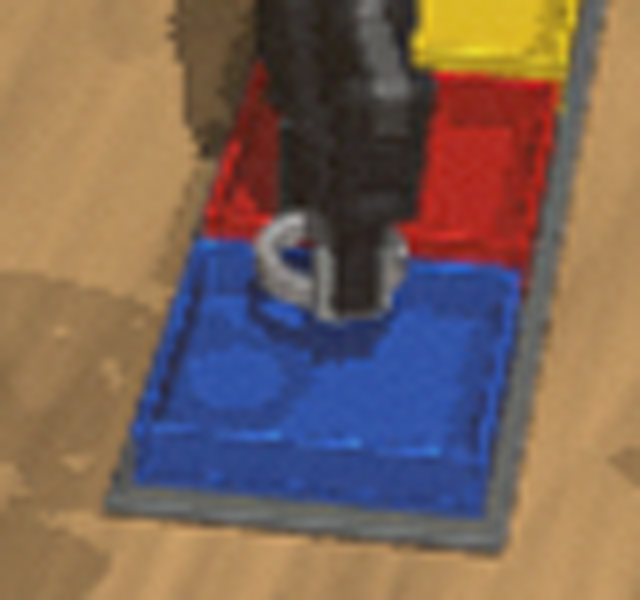

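The collar hangs level and is centred over the blue tub, so I lower it.

```bash

python3 -m pendant '[{"translation":[0.003,0.003,0.04],"rot":[0,0,0],"grip":1},{"translation":[0.003,0.003,0.08],"rot":[0,0,0],"grip":1},{"translation":[0.003,0.003,0.105],"rot":[0,0,0],"grip":1},{"translation":[0.003,0.003,0.12],"rot":[0,0,0],"grip":1},{"translation":[0.003,0.003,0.12],"rot":[0,0,0],"grip":1},{"translation":[0.003,0.003,0.12],"rot":[0,0,0],"grip":1}]'
python3 -m pendant '[{"translation":[0,0,0.004],"rot":[0,0,0],"grip":1},{"translation":[0,0,0.008],"rot":[0,0,0],"grip":1},{"translation":[0,0,0.008],"rot":[0,0,0],"grip":1}]'
python3 -m pendant '[{"translation":[0,0,0.002],"rot":[0,0,0],"grip":1},{"translation":[0,0,0.004],"rot":[0,0,0],"grip":1},{"translation":[0,0,0.004],"rot":[0,0,0],"grip":1}]'
```

```text
time: 15.28
ee_pos: [0.595, -0.0639, 0.0221]
ee_rot: [0.975, 0.224, -0.0, -0.0]
wrist_force: [0.2, -0.6, 0.3]
finger_gap: 0.0427
finger_force: 61.1
time: 15.53
ee_pos: [0.5954, -0.0641, 0.0203]
ee_rot: [0.975, 0.224, 0.0, 0.0]
wrist_force: [0.2, -0.1, 0.1]
finger_gap: 0.0427
finger_force: 61.1
time: 15.78
ee_pos: [0.5953, -0.064, 0.019]
ee_rot: [0.975, 0.224, 0.0, 0.0]
wrist_force: [-0.2, -0.5, -1.6]
finger_gap: 0.0425
finger_force: 61.1
```

```bash

python3 -m pendant '[{"translation":[0,0,0.002],"rot":[0,0,0],"grip":1},{"translation":[0,0,0.003],"rot":[0,0,0],"grip":1},{"translation":[0,0,0.003],"rot":[0,0,0],"grip":1}]'
python3 -m pendant '[{"translation":[0,0,0.0015],"rot":[0,0,0],"grip":1},{"translation":[0,0,0.0015],"rot":[0,0,0],"grip":1}]'
python3 -m pendant '[{"translation":[0,0,0.0015],"rot":[0,0,0],"grip":1},{"translation":[0,0,0.0015],"rot":[0,0,0],"grip":1}]'
```

```text
time: 16.03
ee_pos: [0.5952, -0.064, 0.018]
ee_rot: [0.975, 0.224, -0.0, -0.0]
wrist_force: [-0.8, -0.4, -0.2]
finger_gap: 0.0427
finger_force: 61.1
time: 16.2
ee_pos: [0.5952, -0.064, 0.0175]
ee_rot: [0.975, 0.224, -0.0, -0.0]
wrist_force: [0.3, -0.5, -0.5]
finger_gap: 0.0426
finger_force: 61.1
time: 16.37
ee_pos: [0.5953, -0.064, 0.0171]
ee_rot: [0.975, 0.224, -0.0, -0.0]
wrist_force: [-0.3, -0.1, -0.9]
finger_gap: 0.0428
finger_force: 61.1
```

```bash

python3 -m pendant '[{"translation":[0,0,0.0015],"rot":[0,0,0],"grip":1},{"translation":[0,0,0.0015],"rot":[0,0,0],"grip":1}]'
python3 -m pendant '[{"translation":[0,0,0.0015],"rot":[0,0,0],"grip":1},{"translation":[0,0,0.0015],"rot":[0,0,0],"grip":1}]'
```

```text
time: 16.53
ee_pos: [0.5952, -0.064, 0.0167]
ee_rot: [0.975, 0.224, -0.0, -0.0]
wrist_force: [-0.7, 0.2, -0.1]
finger_gap: 0.0424
finger_force: 61.1
time: 16.7
ee_pos: [0.5953, -0.0641, 0.0164]
ee_rot: [0.975, 0.224, 0.0, 0.0]
wrist_force: [-0.0, 0.0, 0.2]
finger_gap: 0.0427
finger_force: 61.7
```

```bash

python3 -m pendant '[{"translation":[0,0,0.0015],"rot":[0,0,0],"grip":1},{"translation":[0,0,0.0015],"rot":[0,0,0],"grip":1}]'
python3 -m pendant '[{"translation":[0,0,0.001],"rot":[0,0,0],"grip":1},{"translation":[0,0,0.001],"rot":[0,0,0],"grip":1}]'
```

```text
time: 16.87
ee_pos: [0.5954, -0.064, 0.0164]
ee_rot: [0.975, 0.224, 0.0, 0.0]
wrist_force: [-1.7, -0.5, 4.8]
finger_gap: 0.0429
finger_force: 63.9
time: 17.03
ee_pos: [0.5954, -0.064, 0.0163]
ee_rot: [0.975, 0.224, 0.0, 0.0]
wrist_force: [-3.6, -0.0, 6.9]
finger_gap: 0.0426
finger_force: 65.1
```

Contact with the tub floor. I ease off, open a little and slowly, then lift.

```bash

python3 -m pendant '[{"translation":[0,0,-0.001],"rot":[0,0,0],"grip":1},{"translation":[0,0,-0.001],"rot":[0,0,0],"grip":-0.05},{"translation":[0,0,-0.001],"rot":[0,0,0],"grip":-0.1},{"translation":[0,0,-0.001],"rot":[0,0,0],"grip":-0.15},{"translation":[0,0,-0.001],"rot":[0,0,0],"grip":-0.2},{"translation":[0,0,-0.001],"rot":[0,0,0],"grip":-0.25},{"translation":[0,0,-0.001],"rot":[0,0,0],"grip":-0.28},{"translation":[0,0,-0.001],"rot":[0,0,0],"grip":-0.28},{"translation":[0,0,-0.001],"rot":[0,0,0],"grip":-0.28}]'
python3 -m pendant '[{"translation":[0,0,-0.01],"rot":[0,0,0],"grip":-0.28},{"translation":[0,0,-0.03],"rot":[0,0,0],"grip":-0.28},{"translation":[0,0,-0.06],"rot":[0,0,0],"grip":-0.28},{"translation":[0,0,-0.1],"rot":[0,0,0],"grip":-0.28},{"translation":[0,0,-0.2],"rot":[0,0,0],"grip":-0.28},{"translation":[0,0,-0.3],"rot":[0,0,0],"grip":-0.28},{"translation":[0,0,-0.4],"rot":[0,0,0],"grip":-0.28},{"translation":[0,0,-0.5],"rot":[0,0,0],"grip":-0.28},{"translation":[0,0,-0.5],"rot":[0,0,0],"grip":-0.28},{"translation":[0,0,-0.5],"rot":[0,0,0],"grip":-0.28}]'
python3 - <<'E'
from h import *
d=cam("side"); save(d,"s6.png",(100,120,400,380),2.3)
P=cloud(d).reshape(-1,3); k=P[(np.hypot(P[:,0]-.595,P[:,1]+.064)<.035)&(P[:,2]>.0155)&(P[:,2]<.05)]; print(len(k),np.percentile(k,[2,50,98],axis=0).round(4))
E
```

```text
time: 17.78
ee_pos: [0.5953, -0.064, 0.0158]
ee_rot: [0.975, 0.224, -0.0, -0.0]
wrist_force: [0.2, 0.4, -0.4]
finger_gap: 0.0545
finger_force: 0.0
time: 18.62
ee_pos: [0.5969, -0.0645, 0.1696]
ee_rot: [0.975, 0.224, 0.003, 0.002]
wrist_force: [-0.7, -1.5, -0.5]
finger_gap: 0.0548
finger_force: 0.0
94 [[ 0.5742 -0.0838  0.0157]
 [ 0.5951 -0.0616  0.018 ]
 [ 0.6162 -0.0418  0.021 ]]
```

View pics/s6.png

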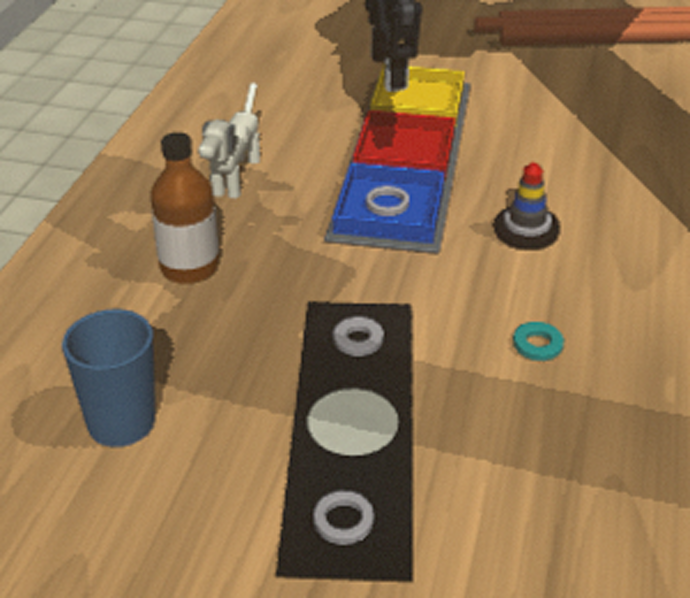

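The collar lies flat in the blue tub at (388,200), with its top face at about 20 mm. The spares, soap bottle, tumbler and dog have not moved.

```bash
python3 -c "
from rig import robot
print(robot.close_job())"
```

```text
the job is handed in; nothing more can be done
None
```

The white-spot collar came to rest around the blue band and was held there, level, at about 10 N for 1.5 s. It now lies flat in the blue tub, everything else is where it was, and the job was handed in at about 18.7 s.

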